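# Clamp the flow cell in its bench jig

### The arm

A 6-joint arm with a two-finger parallel gripper is mounted at the origin on the work surface. World frame = base frame: x ahead of the robot, y to its left, z up, the work surface at z = 0. Lengths are in m, angles in rad, forces in N, time in s.
With the tool pointing down it reaches from about 0.35 to 0.975 m from the base axis. Payload 4.9 kg.
Tool frame: the origin (TCP) lies midway between the tips of the shut fingers; the grasp point (between the pads) lies env.pinch_z behind it (env.pinch_z is the distance from the TCP to the grasp point, in m); z points along the fingers, y is the line along which they close (so a half turn about z gives the same grasp; the last joint's range is limited). The gripper opens to 85 mm and grips with 20 to 120 N. Pads are 22 mm wide; open, the fingers measure 114 mm over their backs; the gripper's body (76 mm by 85 mm) begins 54 mm behind the grasp point. The pads swing forward as they close: fully open they stand 13 mm farther back than shut.
Start: joints at [-1.322, 0.053, 1.613, -0, 1.476, -0.119], TCP at [0.225, -0.583, 0.231] pointing down, gripper open.
Joint ranges: [-3.01, 3.01], [-1.01, 2.22], [0.06, 2.58], [-1.02, 4.17], [0.09, 2.62], [-3.14, 3.14]. Speed limits (rad/s): [2.57, 2.57, 3.14, 3.14, 3.14, 3.14].

### API

Orientations are given as a unit quaternion [x, y, z, w].
In Python, from workcell import env, claw, planner, monitor, optics, order, models gives the robot as it stands. The module is installed in compiled form; this text tells all that it offers. Calls block until the motion is done:
- env.goto(position, orientation): joint-space move of the TCP to a pose.
- env.move_linear(position, rotation=None, max_speed=0.15): straight line of the TCP; rotation=None keeps the orientation; max_speed is the mean speed in m/s.
- env.move_joints(angles): joint-space move.
- claw.open_gripper() and claw.grasp(): open the fingers fully, or close them until they stop; the grip force is fixed at half the most.
- env.hold(seconds).
- planner.ik(position, orientation): joint angles nearest the present ones, or None.
- monitor.sense(): the state.
- optics.camera(name): name is "scene" or "top" or "wrist"; returns (picture, depth): 400x640x3 uint8, red, green, blue; 400x640 float32, m along the optical axis (not along the pixel's ray), 0 where there is no reading.
- optics.camera_model(name): a dict with "fx", "fy", "cx", "cy" (pixels), "D" ([k1, k2, p1, p2, k3] as OpenCV has them; the pictures are not rectified), "view" (4x4, takes a point from world to camera coordinates). Camera axes: x right, y up, looking along -z (the intrinsics and any distortion apply to the point x, -y, -z); pixel columns grow to the right and rows downward; lengths in m; the calibration is good to about 2 mm. A picture is of the moment at which its call begins: read the wrist's pose just before it. camera_model takes no time and is no camera call; for the wrist camera it gives the pose at the moment of the call.
A pose or a line that the arm cannot do raises env.IKError and nothing moves.
- order.sign_off(): hands the job in; it is judged then, once.
Trained networks look in the newest picture that a camera, given by its name, has taken for a name from the list of things; names that differ only in an ending like _2 or _b are one class to them, and where a whole thing is asked for, a point or a joint stands for the part that bears it (a point fixed in the world has none). Each returns a list of dicts, best first, with "conf" (0 to 1); they miss things now and then, are a little off and sometimes report something else, mostly with a low value. They report only what shows in the picture. A call takes as long as a camera call. They do not tell look-alikes from the thing itself.
- models.search_frame(target, camera): "location" ([x, y, z] in m, in world coordinates, good to about 4 mm: the middle of the surface that is visible of it).
- models.outline_of(target, camera): "mask" (400x640 bool, what is visible of it).
The state is a dict: "time_s": time; "joint_pos": joint angles; "joint_velocities": joint speeds; "effort": joint torques, N m; "tool_pos": TCP position; "tool_rot": TCP orientation; "wrist_force": force on the tool from outside, world axes, zero at the start; "ft_torque": the same for the moment, N m; "width": opening from 0.0 (shut) to 1.0 (fully open); "gripper_force": force on a finger pad.
Only numpy, scipy, OpenCV 4.12 (cv2) and the standard library are available. Lean on these libraries where they do the work, as an engineer would, in place of code of your own. Each camera call takes 0.05 s, during which the arm holds its last target. There are 200 camera calls.

### The job

The flow-cell block lies loose in the channel of the bench jig. Push it gently along the channel until it is fully home against the sprung stop, then push the toggle clamp's handle down, firmly but without slamming it, until it goes over centre and stays down by itself with the pad holding the block. Leave the things around the jig where they are, and back off.

Things in the scene. Friction and masses are not known exactly. Their poses are not given: they have to be found in the camera images.
- jig: Fixed aluminium plate, 320 x 120 x 12 mm, flat on the bench. Origin: centre of its underside; +x runs along the channel from the open end to the stop and the clamp, z up. Two steel rails, 54 mm apart, tops at z = 22 mm, run from x = -150 to +15 mm and guide the block.
- cell: Loose flow-cell block, 90 mm (x) by 50 mm by 30 mm high, about 0.36 kg: aluminium, grey plastic top with a glass window and two low white ports near the rear. Origin: its centre. Its +x points to the front face, which meets the stop. It lies on the jig plate with 2 mm of play to each rail; its upper 20 mm stand above the rails, for pushing at the rear face. Sliding it takes 1 to 4 N.
- stop_bracket: Fixed dark steel bracket, 16 x 44 x 26 mm, origin under its centre at jig x = 55 mm, axes as the jig's. On its -x side a brass screw ends 9 to 21 mm from the origin (set anew each time, not reported); a pin on a weak spring (under 1 N) stands 3 mm out of the screw. The block is home when it has pushed the pin in and bears on the screw: resistance rises steeply. Let go, it stays.
- clamp: Steel toggle clamp on the jig behind the stop, with all its moving parts. Origin: on the handle's pivot, at jig x = 140 mm, 88 mm above the bench; axes as the jig's. The handle turns about this y axis. The arm with the pad, linked to the handle, turns on a pivot 45 mm nearer the block and 12 mm lower. Open, the handle's end stands 220 mm and the arm's end 160 mm above the bench.
- handle_grip (a point): Point on the handle's centre line, 105 mm from the pivot; its x axis points out along the handle. The handle has a round light grey plastic grip, 20 mm thick, from 55 to 130 mm from the pivot, ending in a 23 mm ball.
- handle (a joint): Handle angle (rad). 0: open, handle rising 1.19 rad above jig +x, arm raised. Grows as it swings down, away from the block; end stop at 1.1 (0.09 rad above jig +x). It is stiff (2 to 3 N at the grip). With the block under the pad, resistance grows from 0.7, takes about 15 N near 0.9 and vanishes at dead centre, 1.0; beyond, it snaps to the end stop and holds. Let go earlier, it springs back.
- pad: Black rubber pad, 22 mm across and 10 mm thick, on a spindle under the end of the clamp arm. Origin: on the arm's centre line, 46 mm above the pad's face. Clamped, it stands at about jig x = 20 mm and presses down on the block's top with some 35 N.
- tip_box: Bystander: pipette-tip box, 80 x 115 x 73 mm, origin under its centre.
- reagent: Bystander: amber reagent bottle, 64 mm across, 140 mm high, origin under its centre.
- dishes: Bystander: stack of three shut dishes, 92 mm across, 45 mm high, origin under its centre.
There are look-alikes about, which are no part of the job. Several things have the shape of the cell; the one meant has the colours described above.

How it is judged:
By the outcome, as a careful person would: the job done as asked, in the order asked, and still so for the second after the job is handed in, with the robot touching nothing.
It also fails if it takes over 61 s, if anything falls off the work surface, if the arm or the gripper's body presses on something with over 40 N, if the wrist force passes 120 N, or if a joint passes its speed limit or range.

## Working session

There is one attempt and no reset: what is moved stays moved. The work goes in short steps, each a Python script; the robot and the scene stay as the last script left them, time stands still between calls to the robot, and variables do not carry over. Pictures are saved under pics/ and viewed, at most 10 in all, crops included, and the job is handed in when it is done.

```bash
mkdir -p pics; cat > h.py <<'E'
import numpy as np, cv2
from workcell import env, claw, planner, monitor, optics, order, models
def world(cam,u,v,d,m=None):
    m=m or optics.camera_model(cam)
    K=np.array([[m['fx'],0,m['cx']],[0,m['fy'],m['cy']],[0,0,1]])
    p=cv2.undistortPoints(np.array([[[u,v]]],float).reshape(-1,1,2),K,np.array(m['D'],float))[0,0]
    c=np.array([p[0]*d,-p[1]*d,-d,1]); return (np.linalg.inv(m['view'])@c)[:3]
E
python3 - <<'E'
from h import *
for c in ['scene','top']:
    im,d=optics.camera(c); cv2.imwrite(f'pics/{c}0.png',im[:,:,::-1]); np.save(f'{c}.npy',d); cv2.imwrite
    for n in ['jig','cell','stop_bracket','clamp','handle_grip','pad','tip_box','reagent','dishes']:
        print(c,n,[(np.round(r['location'],3).tolist(),round(r['conf'],2)) for r in models.search_frame(n,c)])
print(monitor.sense()['time_s'], env.pinch_z)
E
```

```text
scene jig [([0.52, -0.033, 0.012], 0.71), ([0.514, 0.097, 0.161], 0.34)]
scene cell [([0.66, -0.101, 0.03], 0.95), ([0.36, -0.131, 0.032], 0.88), ([0.514, -0.131, 0.044], 0.78), ([0.521, -0.033, 0.011], 0.47)]
scene stop_bracket [([0.519, 0.061, 0.088], 0.41), ([0.515, -0.014, 0.04], 0.4)]
scene clamp [([0.518, 0.059, 0.089], 0.92)]
scene handle_grip [([0.513, 0.094, 0.159], 0.59)]
scene pad [([0.463, -0.461, 0.093], 0.51), ([0.51, -0.036, 0.133], 0.49)]
scene tip_box [([0.49, 0.409, 0.07], 0.59)]
scene reagent [([0.463, -0.463, 0.091], 0.88)]
scene dishes [([0.769, 0.098, 0.04], 0.66)]
top jig [([0.504, -0.04, 0.014], 0.8)]
top cell [([0.356, -0.123, 0.032], 0.89), ([0.51, -0.125, 0.046], 0.76), ([0.653, -0.098, 0.034], 0.74)]
top stop_bracket [([0.507, -0.012, 0.038], 0.42)]
top clamp [([0.506, 0.054, 0.092], 0.75), ([0.511, 0.097, 0.164], 0.74)]
top handle_grip [([0.507, 0.098, 0.167], 0.48)]
top pad [([0.508, -0.035, 0.125], 0.41)]
top tip_box [([0.471, 0.422, 0.072], 0.83)]
top reagent [([0.442, -0.446, 0.091], 0.89)]
top dishes [([0.762, 0.107, 0.043], 0.75)]
1.0 0.0187
```

View pics/scene0.png

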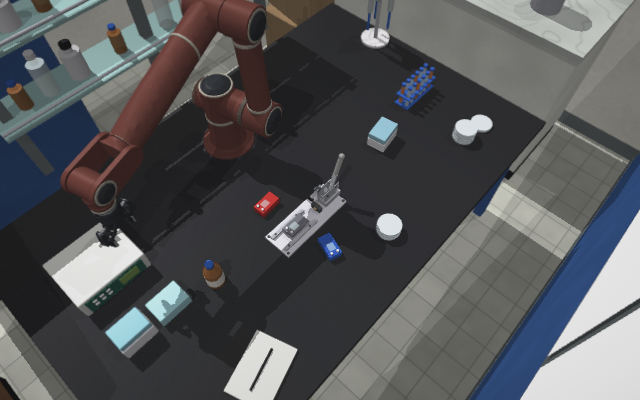

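View pics/top0.png

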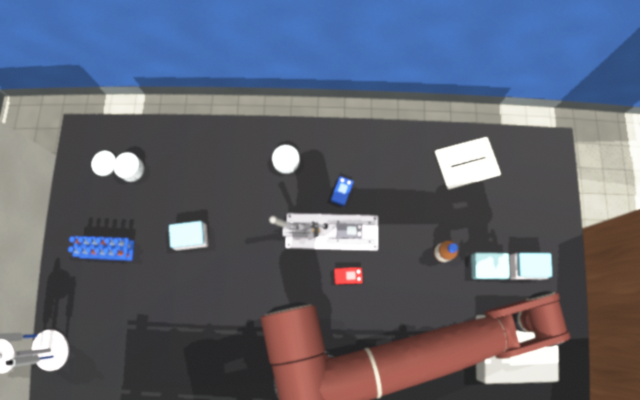

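The scene image shows the jig at about (307,223), with its clamp towards world +y. Three things have the cell's shape:
- **Grey:** scene (295,228), top (350,231). It is in the jig channel.
- **Red:** scene (266,203), top (348,275).
- **Blue:** scene (330,246), top (342,190).

The grey one fits the description because it has a grey top and lies in the channel. I'll confirm it and measure from a close wrist view.

```bash
python3 - <<'E'
from h import *
s=monitor.sense(); print(s['tool_rot'])
m=optics.camera_model('wrist'); C=np.linalg.inv(m['view']); print('cam',C[:3,3]-s['tool_pos'], C[:3,:3].round(2).tolist())
from scipy.spatial.transform import Rotation as R
# tool z down, tool y along world x
q=R.from_matrix(np.array([[0,1,0],[1,0,0],[0,0,-1]]).astype(float)).as_quat()
q2=R.from_matrix(np.array([[0,-1,0],[-1,0,0],[0,0,-1]]).astype(float)).as_quat()
for qq in (q,q2): print(planner.ik([0.51,-0.12,0.38],qq))
E
```

```text
[ 9.83137922e-01  1.82865595e-01 -1.78428293e-05  2.12693376e-05]
cam [0.06000835 0.02284234 0.14269555] [[0.36, 0.9, 0.24], [-0.93, 0.35, 0.09], [0.0, -0.26, 0.97]]
[-3.73191067e-01 -2.33542578e-01  1.63788366e+00 -4.44089210e-16
  1.73725157e+00 -3.73191067e-01]
[-3.73191067e-01 -2.33542578e-01  1.63788366e+00 -4.44089210e-16
  1.73725157e+00  2.76840159e+00]
```

```bash
python3 - <<'E'
from h import *
q2=[0.70710678,-0.70710678,0,0]
claw.grasp()
env.goto([0.51,-0.15,0.36],q2)
im,d=optics.camera('wrist'); m=optics.camera_model('wrist')
cv2.imwrite('pics/w1.png',im[:,:,::-1]); np.savez('w1.npz',im=im,d=d,K=[m['fx'],m['fy'],m['cx'],m['cy']],D=m['D'],view=m['view'])
for n in ['jig','cell','stop_bracket','clamp','handle_grip','pad']:
    print(n,[(np.round(r['location'],4).tolist(),round(r['conf'],2)) for r in models.search_frame(n,'wrist')])
s=monitor.sense(); print(s['time_s'],s['tool_pos'],s['tool_rot'],s['wrist_force'],s['width'])
E
```

```text
jig [([0.5092, -0.1227, 0.0074], 0.92)]
cell [([0.5092, -0.1271, 0.045], 0.83), ([0.3607, -0.1244, 0.0299], 0.76), ([0.6546, -0.1014, 0.0361], 0.56)]
stop_bracket []
clamp [([0.5103, 0.0834, 0.1194], 0.58)]
handle_grip [([0.5098, 0.0853, 0.1164], 0.7)]
pad []
4.525 [ 0.50997221 -0.15018228  0.35994199] [-7.07000483e-01  7.07213062e-01  4.75899723e-05 -5.40820085e-06] [ 0.84117253 -0.05125698  0.12759711] -0.0011396564764496995
```

View pics/w1.png

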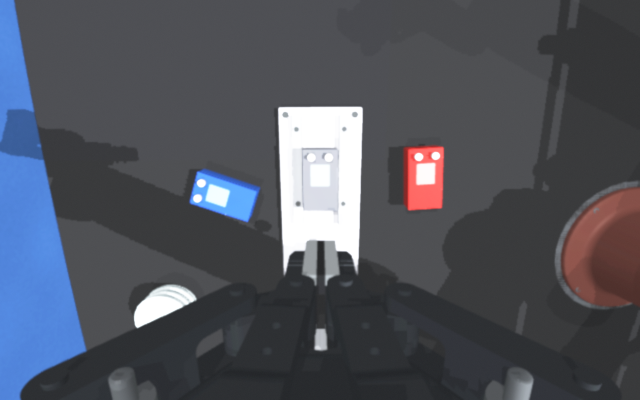

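The wrist view shows the grey block in the channel at (320,180), with its white ports at the rear end (310,157)/(329,157). Red is at (424,178) and blue at (225,195), both outside the jig, so grey is the cell. The jig's rear corners are at (279,108) and (362,108).

```bash
cat > pc.py <<'E'
from h import *
def cloud(f):
    z=np.load(f); fx,fy,cx,cy=z['K']; d=z['d']
    v,u=np.mgrid[0:400,0:640]
    K=np.array([[fx,0,cx],[0,fy,cy],[0,0,1]])
    p=cv2.undistortPoints(np.stack([u,v],-1).reshape(-1,1,2).astype(float),K,z['D']).reshape(400,640,2)
    c=np.stack([p[...,0]*d,-p[...,1]*d,-d,np.ones_like(d)],-1)
    w=(c@np.linalg.inv(z['view']).T)[...,:3]; w[d==0]=np.nan
    return w,z['im']
E
python3 - <<'E'
from pc import *
w,im=cloud('w1.npz')
print('corners',[w[v,u].round(4).tolist() for u,v in [(281,110),(360,110)]])
for v in (115,130,220,240):
    row=w[v,270:370]; g=im[v,270:370].astype(int).min(1); ok=(g>110)&(abs(row[:,2]-.012)<.02)
    print(v,row[ok][[0,-1]].round(4).tolist())
print('plate z',np.nanmedian(w[112:118,300:340,2]), 'bench z',np.nanmedian(w[40:60,100:200,2]))
for u in (308,320,332): 
    print(u,[(v,*w[v,u].round(4)) for v in (140,145,147,149,151,154,170,200,206,208,210,212,214,218)])
for v in (170,195): print(v,[(u,*w[v,u].round(4)) for u in (292,297,300,303,306,334,337,340,343,346)])
E
```

```text
corners [[0.5644, -0.2223, 0.0112], [0.451, -0.222, 0.0123]]
115 [[0.5703, -0.2153, -0.0001], [0.4464, -0.215, -0.0003]]
130 [[0.571, -0.1936, -0.0002], [0.4456, -0.1932, -0.0016]]
220 [[0.5713, -0.052, -0.0024], [0.4465, -0.0528, 0.0012]]
240 [[0.5707, -0.0181, -0.0013], [0.4453, -0.0179, -0.0008]]
plate z 0.012110485083685785 bench z -0.00016212705701107444
308 [(140, np.float64(0.5261), np.float64(-0.1795), np.float64(0.0107)), (145, np.float64(0.526), np.float64(-0.1726), np.float64(0.0144)), (147, np.float64(0.526), np.float64(-0.1698), np.float64(0.0156)), (149, np.float64(0.5251), np.float64(-0.1695), np.float64(0.0417)), (151, np.float64(0.5251), np.float64(-0.167), np.float64(0.0439)), (154, np.float64(0.5252), np.float64(-0.1626), np.float64(0.0411)), (170, np.float64(0.5255), np.float64(-0.1399), np.float64(0.0404)), (200, np.float64(0.526), np.float64(-0.0966), np.float64(0.0418)), (206, np.float64(nan), np.float64(nan), np.float64(nan)), (208, np.float64(0.5261), np.float64(-0.0846), np.float64(0.0421)), (210, np.float64(0.5261), np.float64(-0.0819), np.float64(0.0429)),
[... 2759 characters left out ...]
.float64(0.0206))]
195 [(292, np.float64(0.5514), np.float64(-0.0967), np.float64(0.012)), (297, np.float64(0.5431), np.float64(-0.0992), np.float64(0.0221)), (300, np.float64(0.5384), np.float64(-0.0997), np.float64(0.0243)), (303, np.float64(0.533), np.float64(-0.1041), np.float64(0.0421)), (306, np.float64(0.5287), np.float64(-0.1039), np.float64(0.0417)), (334, np.float64(0.4886), np.float64(-0.1038), np.float64(0.0416)), (337, np.float64(0.4843), np.float64(-0.1039), np.float64(0.0418)), (340, np.float64(0.4788), np.float64(-0.0992), np.float64(0.0227)), (343, np.float64(0.4743), np.float64(-0.0993), np.float64(0.0234)), (346, np.float64(0.4698), np.float64(-0.0992), np.float64(0.023))]
```

```bash
python3 - <<'E'
from h import *
q2=[0.70710678,-0.70710678,0,0]; X=0.5085
env.goto([X,-0.207,0.12],q2)
env.move_linear([X,-0.207,0.030],max_speed=0.1)
f0=np.array(monitor.sense()['wrist_force']); print('f0',f0)
env.move_linear([X,-0.186,0.030],max_speed=0.05)
y=-0.186; log=[]
while y<-0.112:
    y+=0.003 if y<-0.140 else 0.001
    env.move_linear([X,y,0.030],max_speed=0.03)
    s=monitor.sense(); f=(np.array(s['wrist_force'])-f0); log.append((round(y,4),round(s['tool_pos'][1],4),*f.round(1)))
    if abs(f[1])>9: break
for l in log: print(*l)
print(s['time_s'])
E
```

```text
f0 [-0.38210831 -0.79592462 -0.44143182]
-0.183 -0.183 0.2 1.2 -0.6
-0.18 -0.1799 0.6 1.8 0.3
-0.177 -0.1771 0.3 -0.9 0.2
-0.174 -0.1739 -0.1 -0.8 -0.0
-0.171 -0.1708 0.7 -0.2 0.6
-0.168 -0.1677 0.7 0.9 1.0
-0.165 -0.1647 0.5 -0.5 1.7
-0.162 -0.1618 0.5 -0.7 1.2
-0.159 -0.1588 0.8 -0.7 1.3
-0.156 -0.1558 -0.4 -1.3 1.4
-0.153 -0.1528 0.1 0.1 1.4
-0.15 -0.1497 -0.1 -1.4 1.2
-0.147 -0.1467 0.7 -1.6 1.9
-0.144 -0.1438 0.2 -0.8 2.0
-0.141 -0.1407 0.1 -1.7 2.4
-0.138 -0.1377 0.4 -1.1 1.8
-0.137 -0.137 0.5 -1.5 2.5
-0.136 -0.1361 -0.1 -2.1 2.3
-0.135 -0.135 0.6 -2.4 2.3
-0.134 -0.134 1.0 -2.4 1.9
-0.133 -0.1329 0.9 -2.1 2.8
-0.132 -0.1319 0.8 -3.2 2.3
-0.131 -0.1309 0.2 -2.8 3.5
-0.13 -0.1299 1.3 -2.2 3.2
-0.129 -0.1289 0.5 -3.0 3.0
-0.128 -0.1279 0.5 -2.6 2.8
-0.127 -0.127 0.3 -2.8 2.7
-0.126 -0.126 0.4 -3.4 3.3
-0.125 -0.125 0.7 -3.9 2.2
-0.124 -0.1243 -0.3 -5.9 2.4
-0.123 -0.1242 0.8 -7.7 2.2
-0.122 -0.1242 0.2 -11.1 0.6
15.1167
```

```bash
python3 - <<'E'
from h import *
q2=[0.70710678,-0.70710678,0,0]; X=0.5085
env.move_linear([X,-0.165,0.030],max_speed=0.06)
env.move_linear([X,-0.165,0.30],max_speed=0.25)
env.move_linear([X,-0.04,0.36],max_speed=0.25)
im,d=optics.camera('wrist'); m=optics.camera_model('wrist')
cv2.imwrite('pics/w2.png',im[:,:,::-1]); np.savez('w2.npz',im=im,d=d,K=[m['fx'],m['fy'],m['cx'],m['cy']],D=m['D'],view=m['view'])
print(monitor.sense()['time_s'])
# tilt candidates for handle pushing
from scipy.spatial.transform import Rotation as R
for k in (q2,[0.70710678,0.70710678,0,0]):
  for t in (-30,0,30,50):
    q=(R.from_euler('x',t,degrees=True)*R.from_quat(k)).as_quat()
    print(t,R.from_quat(q).apply([0,0,1]).round(2),[ (lambda a: None if a is None else np.round(a,2).tolist())(planner.ik(p,q)) for p in ([X,.13,.21],[X,.18,.10])])
E
```

```text
17.975
-30 [ 0.   -0.5  -0.87] [[0.36, -0.02, 1.79, -0.49, 1.57, -2.74], [0.44, 0.16, 1.8, -0.47, 1.44, -2.58]]
0 [ 0.  0. -1.] [[0.11, -0.18, 1.87, -0.0, 1.45, -3.03], [0.2, -0.03, 1.93, -0.0, 1.25, -2.94]]
30 [ 0.    0.5  -0.87] [[-0.17, -0.19, 1.94, 0.52, 1.49, 2.91], [-0.07, -0.05, 2.02, 0.55, 1.27, 2.88]]
50 [ 0.    0.77 -0.64] [[-0.31, -0.1, 1.98, 0.82, 1.6, 2.71], [-0.21, 0.05, 2.04, 0.86, 1.39, 2.61]]
-30 [ 0.   -0.5  -0.87] [[0.36, -0.02, 1.79, -0.49, 1.57, 0.41], [0.44, 0.16, 1.8, -0.47, 1.44, 0.56]]
0 [ 0.  0. -1.] [[0.11, -0.18, 1.87, -0.0, 1.45, 0.11], [0.2, -0.03, 1.93, -0.0, 1.25, 0.2]]
30 [ 0.    0.5  -0.87] [[-0.17, -0.19, 1.94, 0.52, 1.49, -0.23], [-0.07, -0.05, 2.02, 0.55, 1.27, -0.26]]
50 [ 0.    0.77 -0.64] [[-0.31, -0.1, 1.98, 0.82, 1.6, -0.43], [-0.21, 0.05, 2.04, 0.86, 1.39, -0.53]]
```

View pics/w2.png

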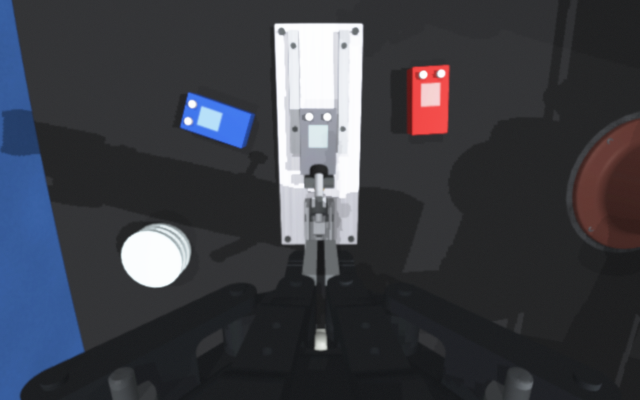

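The view shows the full jig, from its rear edge at v≈24 to its front edge at v≈244. The block's rear edge is at v≈109, its front is under the pad at (319,170), and the red, blue and dishes items haven't moved.

```bash
python3 - <<'E'
from pc import *
w,im=cloud('w2.npz')
for v in (22,24,26,28,238,241,243,245,247): print(v,w[v,300].round(4),w[v,338].round(4))
for v in (104,107,109,111,113,150,160): print('blk',v,w[v,308].round(4),w[v,330].round(4))
for v in (165,170,176,184,190,200,210,220,230): 
    row=w[v,290:350]; k=(row[:,2]>.06); 
    if k.any(): print('clamp',v,'x',row[k,0].min().round(4),row[k,0].max().round(4),'y',np.median(row[k,1]).round(4),'z',row[k,2].max().round(4))
E
```

```text
22 [ 5.331e-01 -2.309e-01 -4.000e-04] [ 0.4805 -0.2309 -0.0005]
24 [ 0.5324 -0.2251  0.0132] [ 0.4811 -0.2254  0.0117]
26 [ 0.5326 -0.2231  0.0111] [ 0.4812 -0.2224  0.0134]
28 [ 0.5325 -0.2204  0.012 ] [ 0.4812 -0.2198  0.0139]
238 [0.5379 0.0827 0.0112] [0.4779 0.0824 0.0125]
241 [0.5379 0.0873 0.0124] [0.4778 0.0876 0.0123]
243 [0.5379 0.0903 0.0132] [0.4778 0.0907 0.0129]
245 [5.388e-01 9.910e-02 1.000e-04] [4.77e-01 9.94e-02 1.00e-04]
247 [ 0.539   0.1033 -0.0014] [0.477  0.1026 0.0008]
blk 104 [ 0.5228 -0.1208  0.0116] [ 0.4915 -0.1207  0.0119]
blk 107 [ 0.5228 -0.1166  0.0119] [ 0.4915 -0.1165  0.0129]
blk 109 [ 0.5219 -0.1134  0.0427] [ 0.4924 -0.1134  0.0407]
blk 111 [ 0.522  -0.1108  0.0415] [ 0.4924 -0.1108  0.0416]
blk 113 [ 0.5218 -0.1082  0.0485] [ 0.4925 -0.1082  0.0434]
blk 150 [ 0.5226 -0.0586  0.0404] [ 0.4921 -0.0585  0.041 ]
blk 160 [ 0.5228 -0.0447  0.0406] [ 0.4921 -0.0447  0.0413]
clamp 165 x 0.5016 0.5144 y -0.0499 z 0.1242
clamp 170 x 0.4981 0.5179 y -0.0447 z 0.1271
clamp 176 x 0.4992 0.5169 y -0.0368 z 0.1254
clamp 184 x 0.504 0.5121 y -0.0293 z 0.1314
clamp 190 x 0.5041 0.5121 y -0.0233 z 0.1378
clamp 200 x 0.4985 0.5176 y -0.0148 z 0.1491
clamp 210 x 0.4922 0.5243 y -0.0045 z 0.1558
clamp 220 x 0.489 0.5264 y 0.0268 z 0.1541
clamp 230 x 0.492 0.5247 y 0.041 z 0.0942
```

The block's rear is at y=-0.1137, so its front is at jig x≈42 mm and the screw ends 12.7 mm from the bracket's origin. That is inside the 9–21 mm range and the resistance rose steeply, so the block is home. Next is the handle.

```bash
cat > hp.py <<'E'
from h import *
from scipy.spatial.transform import Rotation as R
X,PY,PZ,r=0.508,0.074,0.088,0.105
K=R.from_quat([0.70710678,0.70710678,0,0])
def pose(th,back=0.0):
    e=1.19-th; t=min(e,np.radians(50)); n=np.array([0,np.sin(e),-np.cos(e)])
    p=np.array([X,PY+r*np.cos(e),PZ+r*np.sin(e)])-n*(0.010+0.011*abs(np.sin(e-t)))
    a=np.array([0,np.sin(t),-np.cos(t)])
    return p-back*a,(R.from_euler('x',t)*K).as_quat(),n
E
python3 - <<'E'
from hp import *
p,q,n=pose(0,0.05)
env.goto(p+[0,0,0.15],q)
env.move_linear(p,max_speed=0.15)
f0=np.array(monitor.sense()['wrist_force']); print('f0',f0.round(1),monitor.sense()['time_s'])
p,q,n=pose(0,0.006); env.move_linear(p,max_speed=0.08)
for th in np.arange(0,0.61,0.05):
    p,q,n=pose(th); env.move_linear(p,rotation=q,max_speed=0.05)
    s=monitor.sense(); f=np.array(s['wrist_force'])-f0; print(round(th,2),f.round(1),'along n',round(-f@n,1))
    if np.linalg.norm(f)>15: break
im,d=optics.camera('scene'); cv2.imwrite('pics/s2.png',cv2.resize(im[120:270,230:430],(800,600))[:,:,::-1])
print(s['time_s'])
E
```

```text
f0 [ 0.2  0.1 -0.7] 21.8333
0.0 [-0.2  0.2  0.5] along n -0.0
0.05 [-0.3  0.1 -0.4] along n -0.2
0.1 [-0.8  0.3  0.7] along n 0.1
0.15 [0.5 0.4 1.3] along n 0.4
0.2 [0.2 0.  1.2] along n 0.7
0.25 [-0.   0.8  1.5] along n 0.2
0.3 [-0.5  1.   0.2] along n -0.6
0.35 [0.2 0.4 0.3] along n -0.1
0.4 [-0.1 -0.7  1.7] along n 1.7
0.45 [-0.1  0.1  0.7] along n 0.5
0.5 [-0.3 -0.2  1.2] along n 1.1
0.55 [-0.6 -0.8  0.6] along n 1.0
0.6 [-0.2  0.1  0.6] along n 0.4
25.95
```

View pics/s2.png

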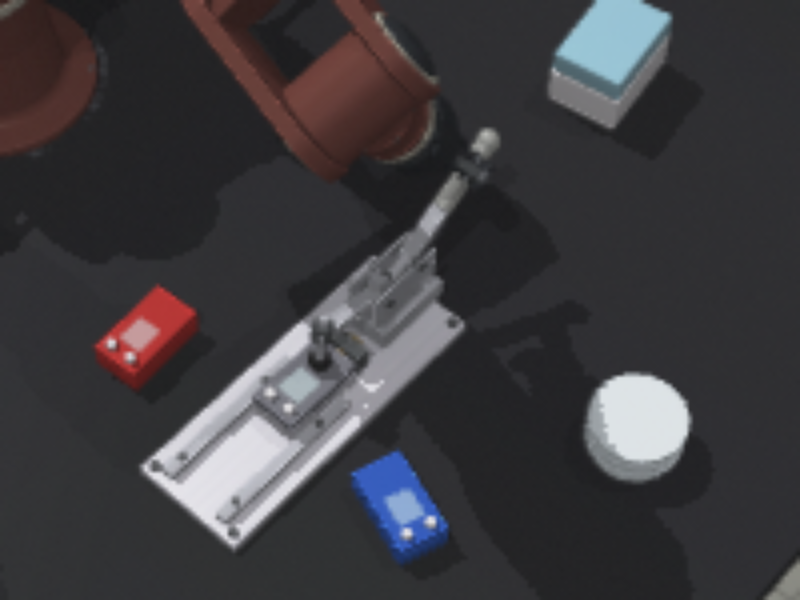

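The crop shows the fingers on the grip at (470,165), the handle well down and the pad at (320,355) just above the block. I'll carry on over centre.

```bash
python3 - <<'E'
from hp import *
f00=np.array([.2,.1,-.7])
th=0.6
while th<1.095:
    th+=0.03
    p,q,n=pose(th); env.move_linear(p,rotation=q,max_speed=0.04)
    s=monitor.sense(); f=np.array(s['wrist_force'])-f00; fn=-f@n
    print(round(th,2),s['tool_pos'].round(4) if hasattr(s['tool_pos'],'round') else s['tool_pos'],f.round(1),'n',round(fn,1))
    if fn>30 or (th>1.0 and fn>10): break
print(s['time_s'])
E
```

```text
0.63 [0.5079 0.1578 0.1522] [-0.2  0.1  1. ] n 0.8
0.66 [0.508  0.1597 0.1498] [ 0.  -0.3 -0. ] n 0.2
0.69 [0.5079 0.1616 0.1471] [0.4 0.2 0.1] n -0.0
0.72 [0.5081 0.163  0.1447] [-0.8 -1.6  2.7] n 3.1
0.75 [0.5082 0.1645 0.1424] [-1.9 -3.3  5.9] n 6.7
0.78 [0.5082 0.1661 0.1399] [-3.1 -4.4  7.1] n 8.2
0.81 [0.5083 0.1675 0.1373] [-3.4 -5.   8.7] n 9.9
0.84 [0.5083 0.1689 0.1347] [-3.9 -5.7  8.9] n 10.3
0.87 [0.5083 0.1703 0.132 ] [-3.9 -5.  10.5] n 11.6
0.9 [0.5083 0.1717 0.1291] [-4.  -3.9 10.1] n 10.8
0.93 [0.5083 0.173  0.126 ] [-3.6 -3.7  9. ] n 9.6
0.96 [0.5082 0.1743 0.1226] [-2.4 -1.8  7.4] n 7.6
0.99 [0.5083 0.1753 0.1191] [-1.4 -0.2  4.2] n 4.2
1.02 [0.5075 0.1759 0.1148] [-0.5 -0.1  1.2] n 1.2
1.05 [0.5074 0.1766 0.1118] [-1.  -0.9 -0. ] n 0.1
1.08 [0.5077 0.1774 0.1092] [-0.3  1.2  1.5] n 1.3
1.11 [0.5086 0.1776 0.1072] [ 0.2 -2.1  4.2] n 4.4
30.25
```

Resistance peaked near 0.87, vanished past dead centre, and the handle met its end stop softly. I'll back off and check.

```bash
python3 - <<'E'
from hp import *
p,q,n=pose(1.1)
p=p.copy(); env.move_linear(p+[0,0,0.05],max_speed=0.06)
env.move_linear(p+[0,0,0.23],max_speed=0.2)
env.goto([0.30,0.20,0.40],q)
for c in ('scene','top'):
    im,d=optics.camera(c)
    for n in ['handle_grip','pad','cell','dishes','reagent','tip_box']:
        print(c,n,[(np.round(r['location'],3).tolist(),round(r['conf'],2)) for r in models.search_frame(n,c)][:3])
    if c=='scene': cv2.imwrite('pics/s3.png',cv2.resize(im[120:270,230:430],(800,600))[:,:,::-1])
s=monitor.sense(); print(s['time_s'],np.round(s['wrist_force'],1))
E
```

```text
scene handle_grip [([0.519, -0.051, 0.013], 0.74), ([0.51, 0.129, 0.102], 0.48)]
scene pad []
scene cell [([0.663, -0.102, 0.028], 0.96), ([0.358, -0.126, 0.032], 0.69), ([0.517, -0.08, 0.044], 0.6)]
scene dishes [([0.768, 0.098, 0.039], 0.88)]
scene reagent [([0.462, -0.463, 0.093], 0.84), ([0.513, 0.125, 0.101], 0.21)]
scene tip_box [([0.489, 0.407, 0.07], 0.96)]
top handle_grip [([0.509, 0.134, 0.096], 0.85)]
top pad []
top cell [([0.353, -0.123, 0.031], 0.84), ([0.653, -0.095, 0.029], 0.72), ([0.507, -0.07, 0.045], 0.59)]
top dishes [([0.758, 0.106, 0.04], 0.84)]
top reagent [([0.441, -0.446, 0.091], 0.77)]
top tip_box [([0.466, 0.421, 0.069], 0.57), ([0.44, -0.447, 0.093], 0.35)]
33.875 [ 0.5  0.4 -0.2]
```

View pics/s3.png

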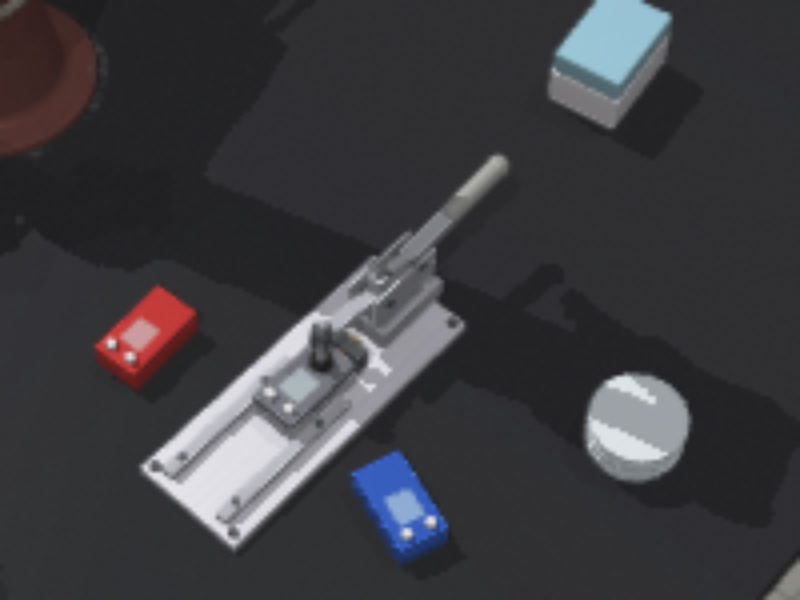

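The handle is down by itself, with its end at (495,165) and the grip at z≈0.10. The pad is on the block at (320,355), the block hasn't shifted, and the bystanders are where they were.

```bash
python3 -c "
from h import *
print(order.sign_off())"
```

```text
the job is handed in; nothing more can be done
None
```

The block is home against the stop, the clamp is over centre and holding it, nothing around the jig was moved, and I handed the job in at about 34 s with the arm backed off.

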